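# Hold back the spring pusher of the lane with the wrong bottle

### The job

One tall bottle has got in among the short ones in the three-lane pusher display. Take the pull tab of the lane it stands in and draw that pusher back against its spring from the two-bottle to the three-bottle count mark, then finish still gripping it steadily at that mark, because I will swap the bottle while you hold and it springs shut if released. Leave the other two pushers closed, all bottles standing where they are, and the things around undisturbed.

Things in the scene. Friction and masses are not known exactly. Their poses are not given: they have to be found in the camera images.
- display: Countertop pusher display, fixed, 240 mm long (x), 206 wide (y). Origin: centre of underside. +x: customer's side, with clear front stop 66 mm high; -x faces the robot. Lanes left, middle, right along x at y = +66, 0, -66 mm; floor 12, walls 42 mm high. Two bottles per lane. White ribs on the walls: count marks for 1, 2, 3 bottles, 47.5 mm apart, the third nearest the robot (x = -22.5 mm).
- pusher_left (a joint): Travel (m) of the left lane's black pusher towards the robot: 0 at the two-bottle mark, 0.0475 at the three-bottle mark, stop at 0.075. Starts near 0 (within 2 mm), resting on its bottles. Spring: about 4 N at 0, 5 N at 0.0475; springs back if let go. Paddle 50 mm wide, top 86 mm above counter; its front face and the two ears beside it are read against the marks.
- tab_left (a point): Upright grey pull tab of the left pusher, 92 mm behind its paddle face, moving with it. This point: middle of the grip, 82 mm above the counter. Grip 12 mm thick (y), 24 long (x), from 23 mm below to 21 mm above the point, on a narrower stem. Axes as the display's: pull along -x. Pinch across y from above; neighbouring tabs stand 66 mm to the side.
- pusher_middle (a joint): Travel (m) of the middle lane's black pusher towards the robot: 0 at the two-bottle mark, 0.0475 at the three-bottle mark, stop at 0.075. Starts near 0 (within 2 mm), resting on its bottles. Spring: about 4 N at 0, 5 N at 0.0475; springs back if let go. Paddle 50 mm wide, top 86 mm above counter; its front face and the two ears beside it are read against the marks.
- tab_middle (a point): Upright grey pull tab of the middle pusher, 92 mm behind its paddle face, moving with it. This point: middle of the grip, 82 mm above the counter. Grip 12 mm thick (y), 24 long (x), from 23 mm below to 21 mm above the point, on a narrower stem. Axes as the display's: pull along -x. Pinch across y from above; neighbouring tabs stand 66 mm to the side.
- pusher_right (a joint): Travel (m) of the right lane's black pusher towards the robot: 0 at the two-bottle mark, 0.0475 at the three-bottle mark, stop at 0.075. Starts near 0 (within 2 mm), resting on its bottles. Spring: about 4 N at 0, 5 N at 0.0475; springs back if let go. Paddle 50 mm wide, top 86 mm above counter; its front face and the two ears beside it are read against the marks.
- tab_right (a point): Upright grey pull tab of the right pusher, 92 mm behind its paddle face, moving with it. This point: middle of the grip, 82 mm above the counter. Grip 12 mm thick (y), 24 long (x), from 23 mm below to 21 mm above the point, on a narrower stem. Axes as the display's: pull along -x. Pinch across y from above; neighbouring tabs stand 66 mm to the side.
- tall_bottle: The wrong bottle: 149 mm tall, 47 mm diameter, in any of the six places in the lanes. Origin: centre of its underside; z up the bottle. About 0.16 kg.
- bottle_1: A short bottle, 125 mm tall, 47 mm diameter, standing in a lane. Origin: centre of its underside; z up. 0.16 kg.
- bottle_2: A short bottle, 125 mm tall, 47 mm diameter, standing in a lane. Origin: centre of its underside; z up. 0.16 kg.
- bottle_3: A short bottle, 125 mm tall, 47 mm diameter, standing in a lane. Origin: centre of its underside; z up. 0.16 kg.
- bottle_4: A short bottle, 125 mm tall, 47 mm diameter, standing in a lane. Origin: centre of its underside; z up. 0.16 kg.
- bottle_5: A short bottle, 125 mm tall, 47 mm diameter, standing in a lane. Origin: centre of its underside; z up. 0.16 kg.
- spare_bottle: A short bottle, 125 mm tall, 47 mm diameter, standing loose on the counter to the right of the display: the one that will replace the tall one later. Not to be handled. Origin: centre of its underside.
- tape_roll: A loose roll of tape lying flat on the counter, 96 mm across, 25 mm high; a bystander. Origin: centre of its underside.
There are look-alikes about, which are no part of the job. Leave any red look-alike of the bottle_2 alone.

How it is judged:
By the outcome, as a careful person would: the job done as asked, in the order asked, and still so for the second after the job is handed in, while the arm keeps its last pose, push and grip.
It also fails if it takes over 32 s, if anything falls off the work surface, if the arm or the gripper's body presses on something with over 40 N, if the wrist force passes 120 N, or if a joint passes its speed limit or range.

### The arm

A 6-joint arm with a two-finger parallel gripper is mounted at the origin on a cart in front of the work surface, level with it; the furniture and walls round the work are solid. World frame = base frame: x ahead of the robot, y to its left, z up, the work surface at z = 0. Lengths are in m, angles in rad, forces in N, time in s.
With the tool pointing down it reaches from about 0.225 to 0.875 m from the base axis. Payload 3.4 kg.
Tool frame: the origin (TCP) lies midway between the tips of the shut fingers; the grasp point (between the pads) lies 19 mm behind it (manip.grip_point_offset is the distance from the TCP to the grasp point, in m); z points along the fingers, y is the line along which they close (so a half turn about z gives the same grasp; the last joint's range is limited). The gripper opens to 85 mm and grips with 20 to 120 N. Pads are 22 mm wide; open, the fingers measure 114 mm over their backs; the gripper's body (76 mm by 85 mm) begins 54 mm behind the grasp point. The pads swing forward as they close: fully open they stand 13 mm farther back than shut.
Start: joints at [-0.121, 0.276, 1.505, -0, 1.361, -0.121], TCP at [0.575, -0, 0.231] pointing down, gripper open.
Joint ranges: [-2.89, 2.89], [-0.75, 2.08], [0.22, 2.7], [-1.18, 4.32], [0.11, 2.71], [-2.7, 2.7]. Speed limits (rad/s): [2.57, 2.57, 3.14, 3.14, 3.14, 3.14].

### API

Orientations are given as a unit quaternion [w, x, y, z].
In Python, from rig import manip gives the robot as it stands.
- The arm moves only by the shell command python3 -m handwheel 'ROWS' [FORCE]. ROWS is JSON, a list of rows, each an object with "translation": the shift along the tool's x, y, z in m, a list of three; "angular": the turn, a rotation vector about the tool's x, y, z in degrees, a list of three; "hand": the closure, from 0 (fully open) to 1 (shut). A call has 1 to 10 rows; each row shifts and turns the commanded pose from where the row before left it, along the tool's axes as they then stand; what a row does not reach is not made up. A row lasts 1/12 s, in which the tool goes at most 41.7 mm and 7.16 degrees, less where a joint would pass 70% of its speed; a pose out of reach is approached as far as the arm can. A call with a gripper value outside its range is refused whole. The fingers move at their own pace and stop on an object; FORCE is the grip in N (left out, the last holds). Time passes only in rows, so rows that do not move let the fingers close. It gives the time, the measured TCP pose, the force, the opening and the grip force at its end, in the units of the state.
- manip.get_state(): the state, without advancing time (a new reading comes with each control period).
- manip.get_image(name): name is "scene" or "side" or "wrist"; returns the picture (384x512x3 uint8, red, green, blue); there is no depth.
- manip.camera_info(name): a dict with "camera_matrix" (3x3 intrinsics, pixels), "eye" and "orientation" of the camera in the world; the wrist camera has in their place "tool_from_camera" (4x4, takes a point from camera to tool coordinates, whose origin is the TCP and whose axes are the flange's). Camera axes: x right, y down, z forward; pixel columns grow to the right and rows downward; lengths in m; the calibration is good to about 2 mm. The wrist camera is an equidistant fisheye: a pixel r from the principal point sees the ray r / f radians off the axis. A picture is of the moment at which its call begins: read the wrist's pose just before it. camera_info takes no time and is no camera call.
- manip.sign_off(): hands the job in; it is judged then, once.
The state is a dict: "clock": time; "qpos": joint angles; "qd": joint speeds; "effort": joint torques, N m; "position": TCP position; "ee_rot": TCP orientation; "contact_force": force on the tool from outside, world axes, zero at the start; "moment": the same for the moment, N m; "width": finger opening in m; "gripper_force": force on a finger pad.
Only numpy, scipy, OpenCV 4.12 (cv2) and the standard library are available. Lean on these libraries where they do the work, as an engineer would, in place of code of your own. Each camera call takes 0.05 s, during which the arm holds its last target. There are 200 camera calls.

## Working session

There is one attempt and no reset: what is moved stays moved. The work goes in short steps, Python scripts to look and compute and a shell command to move; the robot and the scene stay as the last step left them, time stands still between calls to the robot, and variables do not carry over. Pictures are saved under pics/ and viewed, at most 10 in all, crops included, and the job is handed in when it is done.

```bash
mkdir -p pics
python3 - <<'E'
from rig import manip
import cv2,numpy as np
s=manip.get_state(); print(s)
for n in("scene","side","wrist"):
    im=manip.get_image(n); cv2.imwrite(f"pics/{n}0.png",im[:,:,::-1]); print(n,manip.camera_info(n))
print(manip.grip_point_offset)
E
```

```text
{'clock': 0.0, 'qpos': array([-1.20997699e-01,  2.76569450e-01,  1.50612279e+00,  5.76625299e-06,
        1.36067000e+00, -1.20996315e-01]), 'qd': array([-0.0009623 , -0.0012782 ,  0.00054277, -0.00110214, -0.00238697,
        0.00108082]), 'effort': array([ 6.20495921e-04, -4.16768074e+01, -2.45808578e+01, -1.52056768e-04,
        1.11346930e-02,  1.69860516e-05]), 'position': array([5.74485272e-01, 6.05912072e-05, 2.30458381e-01]), 'ee_rot': array([-6.98323571e-04,  7.07107421e-01,  7.07105588e-01, -5.43333063e-04]), 'contact_force': array([ 0.36016527,  0.19414125, -1.12469163]), 'moment': array([ 0.02302388, -0.05696379, -0.02634626]), 'gripper_force': 0.0, 'width': 0.0852788829935552}
scene {'camera_matrix': array([[488.44479569,   0.        , 250.33975413],
       [  0.        , 488.44479569, 196.42142072],
       [  0.        ,   0.        ,   1.        ]]), 'eye': array([-0.30919815, -0.64083764,  0.63595724]), 'orientation': array([-0.44629736,  0.72888766, -0.44482744,  0.26771252])}
side {'camera_matrix': array([[403.21620949,   0.        , 250.46757409],
       [  0.        , 403.21620949, 187.09524474],
       [  0.        ,   0.        ,   1.        ]]), 'eye': array([0.40208165, 0.50171694, 0.7351159 ]), 'orientation': array([ 0.07264777, -0.14044353,  0.90531649, -0.39420804])}
wrist {'camera_matrix': array([[297.31863964,   0.        , 252.09159219],
       [  0.        , 297.31863964, 191.59647958],
       [  0.        ,   0.        ,   1.        ]]), 'tool_from_camera': array([[-7.63942633e-05, -9.56788160e-01, -2.90785849e-01,
         7.44567850e-02],
       [ 9.99999984e-01, -1.19603755e-04,  1.30822029e-04,
        -1.26754468e-03],
       [-1.59948048e-04, -2.90785835e-01,  9.56788155e-01,
        -1.42915327e-01],
       [ 0.00000000e+00,  0.00000000e+00,  0.00000000e+00,
         1.00000000e+00]])}
0.0187
```

View pics/scene0.png

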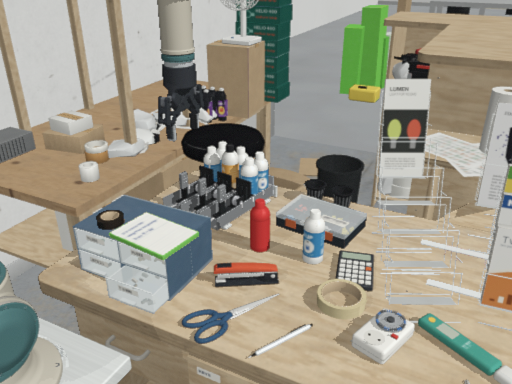

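View pics/wrist0.png

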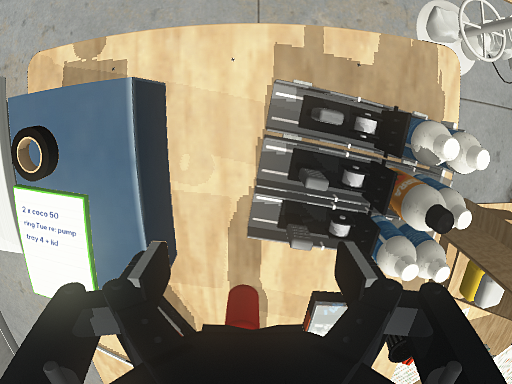

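View pics/side0.png

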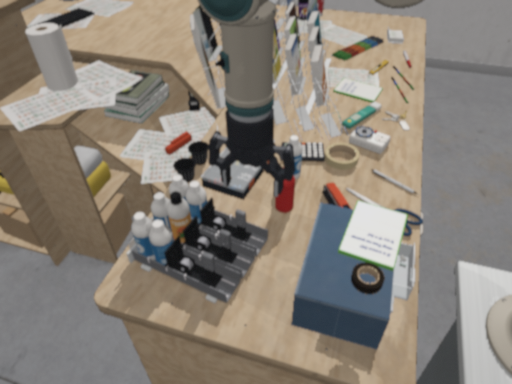

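The three lanes are visible. The wrist view shows an orange, black-capped bottle in the middle lane at about (440,215), with the tabs at about (365,125), (352,175) and (340,225). I'll zoom in to check bottle heights.

Run:
```python
import cv2,numpy as np
a=cv2.imread('pics/scene0.png')[135:235,155:285]; b=cv2.imread('pics/side0.png')[165:300,115:275]; c=cv2.imread('pics/wrist0.png')[70:290,240:500]
r=lambda i,k:cv2.resize(i,None,fx=k,fy=k,interpolation=cv2.INTER_CUBIC)
A=r(a,3);B=r(b,2.5)
m=np.zeros((A.shape[0]+0 if A.shape[0]>B.shape[0] else B.shape[0],A.shape[1]+B.shape[1],3),np.uint8)
m[:A.shape[0],:A.shape[1]]=A;m[:B.shape[0],A.shape[1]:]=B
cv2.imwrite('pics/c1.png',m); cv2.imwrite('pics/c2.png',r(c,2.7)); print(m.shape)
```

```text
(338, 790, 3)
```

View pics/c1.png

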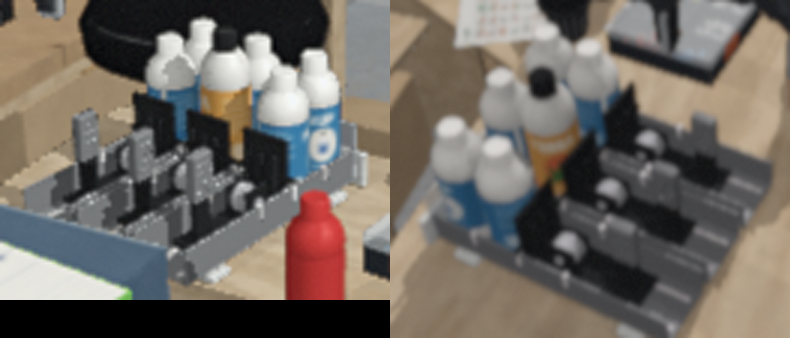

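View pics/c2.png

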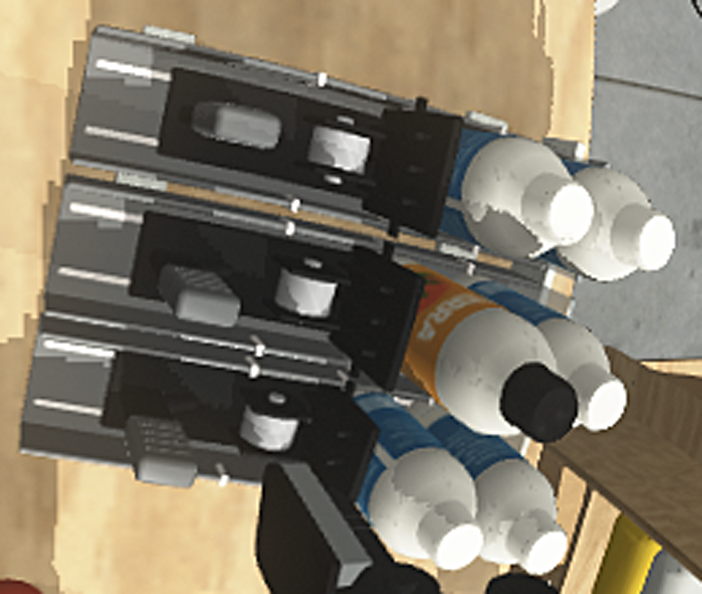

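The orange, black-capped bottle in the middle lane's near place stands above its neighbours in both side views, so the middle tab is the one. Next I'll locate it.

```bash
cat > h.py <<'E'
import numpy as np,cv2
from rig import manip
from scipy.spatial.transform import Rotation as R
def q(v): return R.from_quat([v[1],v[2],v[3],v[0]]).as_matrix()
def wray(px,pos,rot):
    i=manip.camera_info("wrist");K=i["camera_matrix"];T=i["tool_from_camera"]
    d=(np.array(px,float)-K[:2,2])/K[0,0];r=np.hypot(*d)
    v=np.array([*(d/r*np.sin(r)),np.cos(r)])
    M=q(rot);return pos+M@T[:3,3],M@T[:3,:3]@v
def onz(o,d,z): return (o+d*(z-o[2])/d[2])
def ray(n,px):
    i=manip.camera_info(n);K=i["camera_matrix"]
    return i["eye"],q(i["orientation"])@np.linalg.solve(K,[*px,1])
E
python3 - <<'E'
from h import *
s=manip.get_state();p,o=s['position'],s['ee_rot']
c=lambda x,y:(240+x/2.7,70+y/2.7)
P={'padL':[(460,115),(437,237)],'padM':[(418,268),(393,388)]}
for k,v in P.items():
    a=[onz(*wray(c(*u),p,o),.086) for u in v];d=a[0]-a[1]
    print(k,*[x.round(4) for x in a],np.linalg.norm(d).round(4),np.degrees(np.arctan2(-d[0],d[1])).round(2))
# outer wall back corners, z=.042 and rib lines
for k,v,z in [('wallcornersL,R back',[(97,27),(22,452)],.042),('seams L/M',[(70,165),(385,237)],.042),('Lwall ',[(97,27),(420,100)],.042),('tabM top',[(178,290),(240,290),(235,325),(178,315)],.103),('tabL top',[(217,108),(281,122),(280,150),(217,142)],.103),('tabR top',[(138,455),(194,452),(194,486),(138,480)],.103)]:
    a=np.array([onz(*wray(c(*u),p,o),z) for u in v]);d=a[0]-a[1];print(k,a.mean(0).round(4),a[:,:2].round(4).tolist(),np.linalg.norm(d).round(4),np.degrees(np.arctan2(d[1],d[0])).round(2))
E
```

```text
padL [0.7397 0.0741 0.086 ] [0.7334 0.025  0.086 ] 0.0495 -7.35
padM [0.7261 0.0122 0.086 ] [ 0.7217 -0.0385  0.086 ] 0.0509 -4.89
wallcornersL,R back [0.5837 0.0081 0.042 ] [[0.5992, 0.1015], [0.5682, -0.0853]] 0.1893 80.58
seams L/M [0.6596 0.0303 0.042 ] [[0.5885, 0.0441], [0.7306, 0.0165]] 0.1448 168.99
Lwall  [0.6714 0.0902 0.042 ] [[0.5992, 0.1015], [0.7437, 0.0789]] 0.1462 171.12
tabM top [0.6354 0.0009 0.103 ] [[0.6242, 0.0064], [0.6468, 0.0065], [0.6459, -0.0064], [0.6247, -0.0028]] 0.0226 -179.58
tabL top [0.6472 0.063  0.103 ] [[0.6356, 0.0703], [0.6586, 0.0665], [0.6587, 0.0567], [0.6359, 0.0586]] 0.0233 170.73
tabR top [ 0.6239 -0.0633  0.103 ] [[0.6127, -0.0574], [0.6342, -0.0565], [0.6353, -0.0712], [0.6133, -0.0681]] 0.0214 -177.7
```

Run:
```python
import cv2
c=cv2.imread('pics/wrist0.png')[95:260,245:395]
cv2.imwrite('pics/c3.png',cv2.resize(c[60:110,0:150],None,fx=5.2,fy=5.2,interpolation=cv2.INTER_CUBIC))
```

```text
(no output)
```

View pics/c3.png

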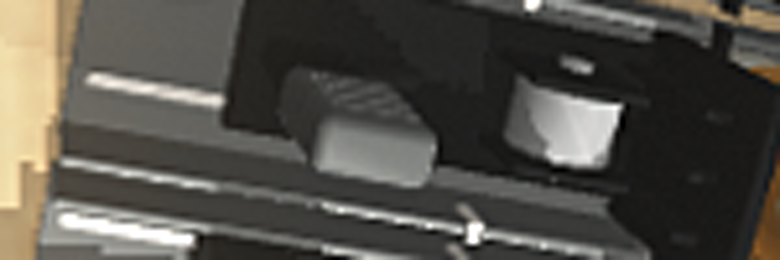

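Estimates for the middle tab: about (0.635, 0.000), display yaw about -9.7°. I'll move over it, turn the tool -80° about z so the fingers close across the lane, part-close the fingers and look again.

```bash
python3 -m handwheel '[{"translation":[0,0.02,0],"angular":[0,0,0],"hand":0.45},{"translation":[0,0.02,0],"angular":[0,0,0],"hand":0.45},{"translation":[0,0.02,0],"angular":[0,0,0],"hand":0.45},{"translation":[0,0,0],"angular":[0,0,-6.7],"hand":0.45},{"translation":[0,0,0],"angular":[0,0,-6.7],"hand":0.45},{"translation":[0,0,0],"angular":[0,0,-6.7],"hand":0.45},{"translation":[0,0,0],"angular":[0,0,-6.7],"hand":0.45},{"translation":[0,0,0],"angular":[0,0,-6.7],"hand":0.45},{"translation":[0,0,0],"angular":[0,0,-6.7],"hand":0.45},{"translation":[0,0,0],"angular":[0,0,-6.7],"hand":0.45}]' 40
python3 -m handwheel '[{"translation":[0,0,0],"angular":[0,0,-6.7],"hand":0.45},{"translation":[0,0,0],"angular":[0,0,-6.7],"hand":0.45},{"translation":[0,0,0],"angular":[0,0,-6.7],"hand":0.45},{"translation":[0,0,0],"angular":[0,0,-6.7],"hand":0.45},{"translation":[0,0,0],"angular":[0,0,-6.6],"hand":0.45},{"translation":[0,0,0],"angular":[0,0,0],"hand":0.45},{"translation":[0,0,0],"angular":[0,0,0],"hand":0.45},{"translation":[0,0,0],"angular":[0,0,0],"hand":0.45}]'
python3 - <<'E'
from h import *
s=manip.get_state();p=s['position'];im=manip.get_image("wrist")
print(q(s['ee_rot']).round(3))
np.savez('w1',p=p,o=s['ee_rot'])
cv2.imwrite('pics/w1.png',im[:,:,::-1])
cv2.imwrite('pics/w1b.png',cv2.resize(im[100:384,120:400,::-1],None,fx=2.1,fy=2.1,interpolation=cv2.INTER_CUBIC))
E
```

```text
clock: 0.98
position: [0.6348, 0.0, 0.2308]
ee_rot: [-0.0, 0.365, 0.931, -0.0]
contact_force: [-0.5, -0.4, 0.0]
width: 0.0471
gripper_force: 0.0
clock: 1.65
position: [0.6349, -0.0, 0.2311]
ee_rot: [-0.0, 0.086, 0.996, -0.0]
contact_force: [-0.7, 0.6, -0.2]
width: 0.0472
gripper_force: 0.0
[[-0.985  0.171 -0.   ]
 [ 0.171  0.985  0.   ]
 [ 0.    -0.    -1.   ]]
```

View pics/w1b.png

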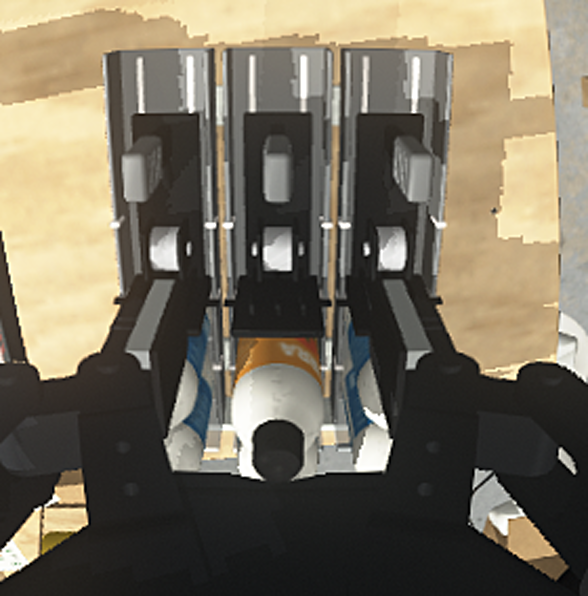

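Aligned: the lanes run straight up the picture and the middle tab's top face is at crop (264–291, 150–201). Its world position next.

Run:
```python
from h import *
w=np.load('w1.npz');p,o=w['p'],w['o'];M=q(o)
c=lambda x,y:(120+x/2.1,100+y/2.1)
def W(u,z): return onz(*wray(c(*u),p,o),z)
for n,z,pts in [('tabM',.103,[(266,152),(289,152),(266,200),(290,200)]),('tabL',.103,[(399,152),(425,200)] ),('tabR',.103,[(124,152),(149,200)]),('padM face',.086,[(232,337),(325,337)]),('walls',.042,[(107,50),(452,50)]),('rib3 L',.042,[(118,224),(210,226),(345,226),(440,226)]),('seam1',.042,[(222,50),(222,290)]),('seam2',.042,[(338,50),(332,290)])]:
    a=np.array([W(u,z) for u in pts]); print(n,a.mean(0).round(4),((a-p)@M).round(4)[:,:2].tolist())
```

```text
tabM [6.344e-01 4.000e-04 1.030e-01] [[0.0118, -0.005], [0.0118, 0.0053], [-0.0106, -0.0051], [-0.0106, 0.0059]]
tabL [0.6448 0.061  0.103 ] [[0.012, 0.055], [-0.0107, 0.0687]]
tabR [ 0.6231 -0.0633  0.103 ] [[0.0122, -0.0696], [-0.0107, -0.0592]]
padM face [ 0.726  -0.0151  0.086 ] [[-0.0923, -0.0239], [-0.0924, 0.0254]]
walls [0.5809 0.0108 0.042 ] [[0.055, -0.092], [0.055, 0.0948]]
rib3 L [ 0.6798 -0.007   0.042 ] [[-0.0447, -0.0919], [-0.0456, -0.0381], [-0.0456, 0.0386], [-0.046, 0.0944]]
seam1 [ 0.6457 -0.0332  0.042 ] [[0.0532, -0.0292], [-0.0859, -0.0325]]
seam2 [0.6565 0.0291 0.042 ] [[0.0533, 0.0323], [-0.0859, 0.0324]]
```

The tab is within 0.5 mm of the tool axis, so I'll descend and close.

```bash
python3 -m handwheel '[{"translation":[0,0,0.02],"angular":[0,0,0],"hand":0.45},{"translation":[0,0,0.02],"angular":[0,0,0],"hand":0.45},{"translation":[0,0,0.02],"angular":[0,0,0],"hand":0.45},{"translation":[0,0,0.02],"angular":[0,0,0],"hand":0.45},{"translation":[0,0,0.02],"angular":[0,0,0],"hand":0.45},{"translation":[0,0,0.02],"angular":[0,0,0],"hand":0.45},{"translation":[0,0,0.02],"angular":[0,0,0],"hand":0.45},{"translation":[0,0,0.015],"angular":[0,0,0],"hand":0.45},{"translation":[0,0,0.012],"angular":[0,0,0],"hand":0.45},{"translation":[0,0,0],"angular":[0,0,0],"hand":0.45}]' 60
python3 -m handwheel '[{"translation":[0,0,0],"angular":[0,0,0],"hand":0.6},{"translation":[0,0,0],"angular":[0,0,0],"hand":0.75},{"translation":[0,0,0],"angular":[0,0,0],"hand":0.85},{"translation":[0,0,0],"angular":[0,0,0],"hand":1},{"translation":[0,0,0],"angular":[0,0,0],"hand":1},{"translation":[0,0,0],"angular":[0,0,0],"hand":1},{"translation":[0,0,0],"angular":[0,0,0],"hand":1},{"translation":[0,0,0],"angular":[0,0,0],"hand":1}]' 60
```

```text
clock: 2.53
position: [0.633, 0.0002, 0.0614]
ee_rot: [-0.003, 0.085, 0.996, 0.0]
contact_force: [-0.6, -0.2, -0.2]
width: 0.047
gripper_force: 0.0
clock: 3.2
position: [0.6359, -0.0004, 0.0656]
ee_rot: [0.001, 0.085, 0.996, -0.0]
contact_force: [0.2, -1.1, 6.4]
width: 0.011
gripper_force: 59.2
```

```bash
python3 -m handwheel '[{"translation":[0.003,0,0],"angular":[0,0,0],"hand":1},{"translation":[0.005,0,0],"angular":[0,0,0],"hand":1},{"translation":[0.005,0,0],"angular":[0,0,0],"hand":1},{"translation":[0.006,0,0],"angular":[0,0,0],"hand":1},{"translation":[0.006,0,0],"angular":[0,0,0],"hand":1},{"translation":[0.006,0,0],"angular":[0,0,0],"hand":1},{"translation":[0.006,0,0],"angular":[0,0,0],"hand":1},{"translation":[0.005,0,0],"angular":[0,0,0],"hand":1},{"translation":[0.0035,0,0],"angular":[0,0,0],"hand":1},{"translation":[0.002,0,0],"angular":[0,0,0],"hand":1}]'
python3 -m handwheel '[{"translation":[0,0,0],"angular":[0,0,0],"hand":1},{"translation":[0,0,0],"angular":[0,0,0],"hand":1},{"translation":[0,0,0],"angular":[0,0,0],"hand":1},{"translation":[0,0,0],"angular":[0,0,0],"hand":1}]'
python3 - <<'E'
from h import *
s=manip.get_state();im=manip.get_image("wrist");np.savez('w2',p=s['position'],o=s['ee_rot'])
cv2.imwrite('pics/w2.png',im[:,:,::-1])
a=cv2.resize(im[60:250,130:380,::-1],None,fx=3,fy=3,interpolation=cv2.INTER_CUBIC)
cv2.imwrite('pics/w2b.png',a)
i=manip.get_image("scene")[:,:,::-1]; cv2.imwrite('pics/scene2.png',i)
j=manip.get_image("side")[:,:,::-1]; cv2.imwrite('pics/side2.png',j)
r=lambda i,k:cv2.resize(i,None,fx=k,fy=k,interpolation=cv2.INTER_CUBIC)
A=r(i[135:255,155:285],3);B=r(j[165:309,115:275],2.5)
cv2.imwrite('pics/c4.png',np.hstack([A,B]))
E
```

```text
clock: 4.03
position: [0.5908, 0.0074, 0.0656]
ee_rot: [0.003, 0.085, 0.996, -0.0]
contact_force: [4.8, -2.5, 2.0]
width: 0.0113
gripper_force: 58.9
clock: 4.37
position: [0.5906, 0.0074, 0.0656]
ee_rot: [0.003, 0.085, 0.996, -0.0]
contact_force: [4.1, -3.2, 6.0]
width: 0.0112
gripper_force: 59.1
```

View pics/w2b.png

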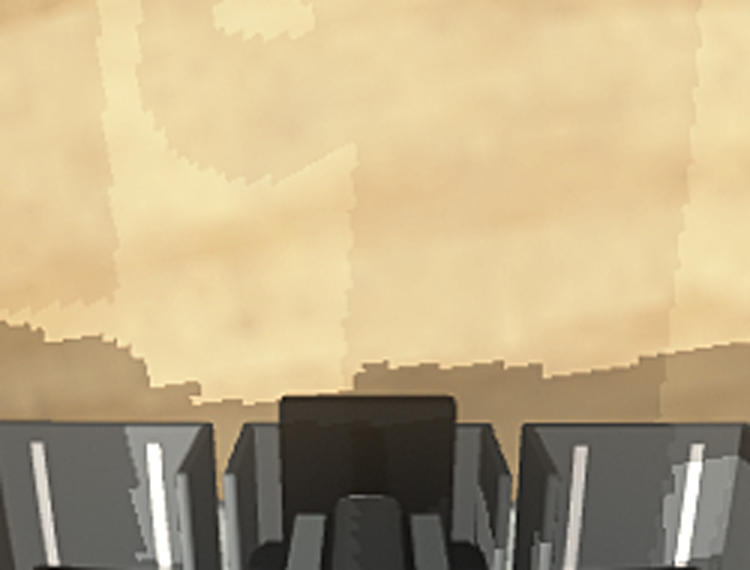

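View pics/c4.png

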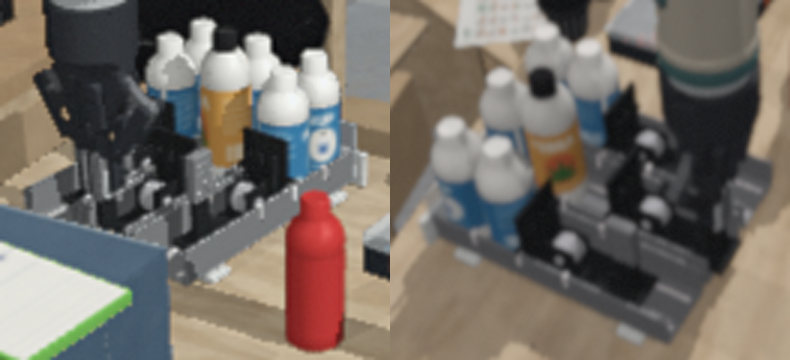

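Run:
```python
from h import *
w=np.load('w1.npz');p,o=w['p'],w['o'];M=q(o)
c=lambda x,y:(120+x/2.1,100+y/2.1)
for y in (224,226,298,300,302):
  print(y,[((onz(*wray(c(279,y),p,o),z)-p)@M)[0].round(4) for z in (.042,.05)])
r=lambda i,k:cv2.resize(i,None,fx=k,fy=k,interpolation=cv2.INTER_CUBIC)
w1=cv2.imread('pics/w1.png');w2=cv2.imread('pics/w2.png');sd=cv2.imread('pics/side2.png');sc=cv2.imread('pics/scene2.png');s0=cv2.imread('pics/side0.png')
m=np.zeros((600,800,3),np.uint8)
def put(i,x,y):
    print(i.shape,x,y); m[y:y+i.shape[0],x:x+i.shape[1]]=i
put(r(w2[225:345,155:355],2),0,0)
put(r(w1[195:265,170:330],2.5),400,0)
put(r(sd[210:275,175:240],5),0,260)
put(r(sc[165:220,190:255],5),330,260)
put(r(s0[225:255,165:190],5),660,260)
cv2.imwrite('pics/m.png',m)
```

```text
224 [np.float64(-0.0443), np.float64(-0.0414)]
226 [np.float64(-0.0455), np.float64(-0.0426)]
298 [np.float64(-0.091), np.float64(-0.087)]
300 [np.float64(-0.0923), np.float64(-0.0883)]
302 [np.float64(-0.0937), np.float64(-0.0896)]
(240, 400, 3) 0 0
(175, 400, 3) 400 0
(325, 325, 3) 0 260
(275, 325, 3) 330 260
(150, 125, 3) 660 260
```

View pics/m.png

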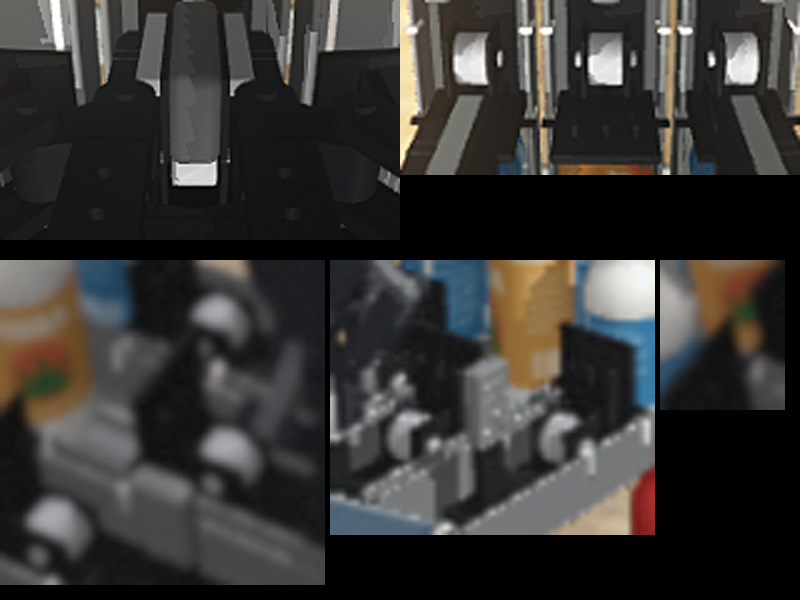

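The orange bottle and the neighbouring lanes look unchanged, and the middle paddle has come back to the third rib region. To get the actual pusher displacement, I'll track the white roller in the two fixed views before and after the pull.

```bash
cat > trk.py <<'E'
from h import *
from scipy.optimize import least_squares
def proj(n,X):
    i=manip.camera_info(n);K=i["camera_matrix"];v=K@(q(i["orientation"]).T@(X-i["eye"]));return v[:2]/v[2]
u=np.array([-.985,.171,0])
def match(n,a,b,c0,g,h=(7,7)):
    A=cv2.imread(f'pics/{a}.png',0);B=cv2.imread(f'pics/{b}.png',0);k=6
    T=A[c0[1]-h[1]:c0[1]+h[1]+1,c0[0]-h[0]:c0[0]+h[0]+1]
    S=B[g[1]-h[1]-7:g[1]+h[1]+8,g[0]-h[0]-7:g[0]+h[0]+8]
    r=lambda i:cv2.resize(i,None,fx=k,fy=k,interpolation=cv2.INTER_CUBIC)
    m=cv2.matchTemplate(r(S),r(T),cv2.TM_CCOEFF_NORMED);_,v,_,l=cv2.minMaxLoc(m)
    return np.array(c0)+np.array(l)/k+np.array(g)-7-np.array(c0),v
def travel(n,a,b,c0,g,z,h=(7,7)):
    pb,v=match(n,a,b,c0,g,h)
    X0=onz(*ray(n,c0),z)
    f=least_squares(lambda d:proj(n,X0+d[0]*u)-pb,[.04])
    return f.x[0].round(4),v.round(3),pb.round(1),f.fun.round(2),X0.round(3)
E
python3 - <<'E'
from trk import *
import sys
b=''
for z in (.04,.05):
  print('side',travel('side','side0','side2',(203,242),(221,249),z,(6,6)))
  print('side pad',travel('side','side0','side2',(192,234),(211,241),z+.02,(5,8)))
  print('scene',travel('scene','scene0','scene2',(218,193),(207,199),z,(5,5)))
# unmoved check of neighbours
print(match('side','side0','side2',(184,265),(184,265),(6,6)),match('side','side0','side2',(219,223),(219,223),(6,6)))
E
```

```text
Traceback (most recent call last):
  File "trk.py", line 17, in travel
    return f.x[0].round(4),v.round(3),pb.round(1),f.fun.round(2),X0.round(3)
                           ^^^^^^^
AttributeError: 'float' object has no attribute 'round'
```

```bash
sed -i 's/,v.round(3),/,round(v,3),/' trk.py
python3 - <<'E'
from trk import *
for z in (.04,.05):
  print('side',travel('side','side0','side2',(203,242),(221,249),z,(6,6)))
  print('side pad',travel('side','side0','side2',(192,234),(211,241),z+.02,(5,8)))
  print('scene',travel('scene','scene0','scene2',(218,193),(207,199),z,(5,5)))
print(match('side','side0','side2',(184,265),(184,265),(6,6)),match('side','side0','side2',(219,223),(219,223),(6,6)))
E
```

```text
side (np.float64(0.0454), 0.992, array([220.5, 249.3]), array([-0.01,  0.03]), array([ 0.695, -0.007,  0.04 ]))
side pad (np.float64(0.0461), 0.927, array([209.8, 241.2]), array([-0.1 ,  0.24]), array([ 0.719, -0.006,  0.06 ]))
scene (np.float64(0.0558), 0.463, array([201. , 195.2]), array([3.1 , 5.57]), array([ 0.693, -0.017,  0.04 ]))
side (np.float64(0.0447), 0.992, array([220.5, 249.3]), array([-0.01,  0.03]), array([0.691, 0.   , 0.05 ]))
side pad (np.float64(0.0454), 0.927, array([209.8, 241.2]), array([-0.1 ,  0.24]), array([0.714, 0.001, 0.07 ]))
scene (np.float64(0.0549), 0.463, array([201. , 195.2]), array([3.1 , 5.57]), array([ 0.676, -0.028,  0.05 ]))
(array([184., 265.]), 0.9987016320228577) (array([219.16666667, 223.        ]), 0.9550065994262695)
```

The measured displacement is about 45.5 mm from a start of about +0.6 mm, so it needs roughly 1.5 mm more. I'll nudge it and let it settle.

```bash
python3 -m handwheel '[{"translation":[0.001,0,0],"angular":[0,0,0],"hand":1},{"translation":[0.0007,0,0],"angular":[0,0,0],"hand":1},{"translation":[0,0,0],"angular":[0,0,0],"hand":1},{"translation":[0,0,0],"angular":[0,0,0],"hand":1},{"translation":[0,0,0],"angular":[0,0,0],"hand":1},{"translation":[0,0,0],"angular":[0,0,0],"hand":1},{"translation":[0,0,0],"angular":[0,0,0],"hand":1},{"translation":[0,0,0],"angular":[0,0,0],"hand":1}]'
python3 - <<'E'
from trk import *
cv2.imwrite('pics/side3.png',manip.get_image('side')[:,:,::-1])
for z in (.037,.042):
  print('side',travel('side','side0','side3',(203,242),(221,249),z,(6,6)))
print('right/left pushers',match('side','side0','side3',(184,265),(184,265),(6,6)),match('side','side0','side3',(219,223),(219,223),(6,6)))
# bottle caps (side): from crop c1
for x,y in [(548,38),(588,48),(500,76),(542,82),(452,126),(498,148)]:
  c=(round(115+(x-390)/2.5),round(165+y/2.5)); m,v=match('side','side0','side3',c,c,(5,5)); print(c,(m-c).round(2),round(v,3))
print('rib3 mid side',[((onz(*ray('side',(200,256)),.042)+onz(*ray('side',(218,232)),.042))/2).round(4)])
E
```

```text
clock: 5.18
position: [0.5891, 0.0077, 0.0656]
ee_rot: [0.003, 0.085, 0.996, -0.0]
contact_force: [4.0, -2.3, 6.1]
width: 0.0108
gripper_force: 59.1
side (np.float64(0.0473), 0.993, array([221.2, 249.7]), array([ 0.01, -0.02]), array([ 0.696, -0.009,  0.037]))
side (np.float64(0.047), 0.993, array([221.2, 249.7]), array([ 0.01, -0.02]), array([ 0.694, -0.006,  0.042]))
right/left pushers (array([184., 265.]), 0.9986340403556824) (array([219.16666667, 223.        ]), 0.9425062537193298)
(178, 180) [0. 0.] 0.998
(194, 184) [0. 0.] 0.997
(159, 195) [0. 0.] 0.998
(176, 198) [0. 0.] 0.987
(140, 215) [0. 0.] 0.992
(158, 224) [0. 0.] 0.983
rib3 mid side [array([ 0.6793, -0.0054,  0.042 ])]
```

```bash
python3 -c "
from rig import manip
print(manip.sign_off())"
```

```text
the job is handed in; nothing more can be done
None
```

The tall bottle is in the middle lane: I drew that pusher back about 47 mm to the three-bottle mark (within 1–2 mm by camera) and handed in still gripping its tab at about 59 N; in the last side-camera check, the other two pushers and all six bottles in the lanes had not moved.

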